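Set the focus gap of a small engraver on a garage bench

TASK

Two small engravers stand on the bench; one has the yellow gauge blade lying under its nose. Turn the green focus knob on top of that engraver clockwise until its spring nose comes down and rests lightly on the blade, pushed in by a millimetre or two, so that the blade just drags and is not jammed. Leave the blade lying where it is, do not touch the other engraver, and let go of the knob.

Things in the scene. Friction and masses are not known exactly. Their poses are not given: they have to be found in the camera images.
- engraver: Fixed blue-grey portal, posts at its y = -70 and +70 mm, beam 60 x 160 mm, beam top at 125 mm. Origin: on the bench, on the knob's vertical axis; z up, y along the beam, blade sticks out to +x. On the beam a disc 68 mm wide, then the green knob: 44 mm disc with an upright grip bar 42 long, 14 thick, from 139 to 169 mm above the bench (TCP at 162). Below, a brass nose 12 mm wide on the same axis.
- focus_screw (a joint): That engraver's knob, 0 to 2.6 rad, grows clockwise from above, starts at 0.5 to 1.0. At 0 the bar lies along the engraver's x, white mark to -x: bar yaw = engraver yaw - value. The nose sinks 8 mm/rad, meets the blade at 1.6, then is pushed in against a spring (0.7 N at touch, +1 N per mm, 6 mm at most). Good setting: 1.75 to 1.85. Needs 0.1 Nm, stays where left.
- gauge: Loose yellow gauge blade 120 x 32 x 8 mm, 60 g, lying flat on a 6 mm plywood sheet with one end under the nose; its origin is the centre of its underside, x along its length.
- spare: The other engraver, of the same build and size with the same frame, with no gauge under it: to be left untouched.

How it is judged:
By the outcome, as a careful person would: the job done as asked, in the order asked, and still so for the second after the job is handed in, with the robot touching nothing.
It also fails if it takes over 32 s, if anything falls off the work surface, if the arm or the gripper's body presses on something with over 40 N, if the wrist force passes 120 N, or if a joint passes its speed limit or range.

ROBOT

A 6-joint arm with a two-finger parallel gripper is mounted at the origin on the work surface. World frame = base frame: x ahead of the robot, y to its left, z up, the work surface at z = 0. Lengths are in m, angles in rad, forces in N, time in s.
With the tool pointing down it reaches from about 0.25 to 0.8 m from the base axis. Payload 3.9 kg.
Tool frame: the origin (TCP) lies between the finger pads, 19 mm behind the fingertips; this is the grasp point; z points along the fingers, y is the line along which they close (so a half turn about z gives the same grasp; the last joint's range is limited). The gripper opens to 85 mm and grips with 20 to 120 N. Pads are 22 mm wide; open, the fingers measure 114 mm over their backs; the gripper's body (76 mm by 85 mm) begins 54 mm behind the grasp point. The pads swing forward as they close: fully open they stand 13 mm farther back than shut.
Start: joints at [-1.236, 0.26, -0.138, 1.173, 0, 1.571], TCP at [0.172, -0.496, 0.25] pointing down, gripper open.
Joint ranges: [-2.78, 2.78], [-0.83, 1.72], [-1.28, 1.37], [-1.9, 2.12], [-1.57, 1.48], [-3.14, 3.14]. Speed limits (rad/s): [2.57, 2.57, 3.14, 3.14, 3.14, 3.14].

INTERFACE

Orientations are given as a unit quaternion [w, x, y, z].
In Python, from plant import r gives the robot as it stands. Calls block until the motion is done:
- r.goto(position, orientation): joint-space move of the TCP to a pose.
- r.movel(position, rot=None, velocity=0.15): straight line of the TCP; rot=None keeps the orientation; velocity is the mean speed in m/s.
- r.move_joints(angles): joint-space move.
- r.set_gripper(opening, effort=None): finger opening in m; effort is the grip in N (None keeps the last); returns when the fingers have stopped.
- r.pause(seconds).
- r.solve_ik(position, orientation): joint angles nearest the present ones, or None.
- r.get_obs(): the state.
- r.get_image(name): name is "scene" or "top" or "wrist"; returns a dict with "pixels" (400x640x3 uint8, red, green, blue), "fx", "fy", "cx", "cy" (pixels), "k1" (the pictures are not rectified: a ray, as slopes to the right and down, at radius r is drawn at 1 + k1 r^2 times it, then the intrinsics apply), "T" (4x4, takes a point from camera to world coordinates). Camera axes: x right, y up, looking along -z (the intrinsics and any distortion apply to the point x, -y, -z); pixel columns grow to the right and rows downward; lengths in m; the calibration is good to about 2 mm. A picture is of the moment at which its call begins. There is no depth.
A pose or a line that the arm cannot do raises r.PlanningError and nothing moves.
- r.close_job(): hands the job in; it is judged then, once.
Trained networks look in the newest picture that a camera, given by its name, has taken for a name from the list of things; names that differ only in an ending like _2 or _b are one class to them, and where a whole thing is asked for, a point or a joint stands for the part that bears it (a point fixed in the world has none). Each returns a list of dicts, best first, with "conf" (0 to 1); they miss things now and then, are a little off and sometimes report something else, mostly with a low value. They report only what shows in the picture. A call takes as long as a camera call.
- r.find_in(camera, name): "extent" ([centre column, centre row, width, height] in pixels, round what is visible of it).
The state is a dict: "t": time; "joint_pos": joint angles; "joint_velocities": joint speeds; "tau": joint torques, N m; "eef_pos": TCP position; "ee_rot": TCP orientation; "ft_force": force on the tool from outside, world axes, zero at the start; "moment": the same for the moment, N m; "gripper_width": finger opening in m; "grip_force": force on a finger pad.
Only numpy, scipy, OpenCV 4.12 (cv2) and the standard library are available. Lean on these libraries where they do the work, as an engineer would, in place of code of your own. Each camera call takes 0.05 s, during which the arm holds its last target. There are 200 camera calls.

## Working session

There is one attempt and no reset: what is moved stays moved. The work goes in short steps, each a Python script; the robot and the scene stay as the last script left them, time stands still between calls to the robot, and variables do not carry over. Pictures are saved under pics/ and viewed, at most 10 in all, crops included, and the job is handed in when it is done.

```bash
mkdir -p pics; ls; python3 - <<'E'
from plant import r
import cv2,pickle
d={}
for c in("scene","top"):
    im=r.get_image(c); d[c]=im
    cv2.imwrite(f"pics/{c}0.png",im["pixels"][:,:,::-1])
    print(c,im["fx"],im["fy"],im["cx"],im["cy"],im["k1"],im["T"])
    for n in("engraver","spare","focus_screw","gauge"):
        print(n,[(round(x["conf"],2),[round(float(v)) for v in x["extent"]]) for x in r.find_in(c,n)])
pickle.dump(d,open("im0.pkl","wb"))
o=r.get_obs();print(o["t"],o["eef_pos"],o["ee_rot"],o["gripper_width"])
E
```

```text
pics
scene 455.6946388523969 455.6946388523969 319.0616460417264 192.97787456080292 -0.09296726455491765 [[ 0.87317893 -0.37210779  0.31479255  0.86543271]
 [ 0.48724821  0.6825322  -0.54473753 -0.55814632]
 [-0.01215497  0.62903544  0.7772816   0.88737741]
 [ 0.          0.          0.          1.        ]]
engraver [(0.83, [252, 238, 85, 93])]
spare [(0.64, [344, 127, 40, 80])]
focus_screw [(0.6, [246, 211, 20, 24])]
gauge [(0.86, [270, 263, 33, 30])]
top 478.5423468602514 478.5423468602514 319.7369793547573 199.0231607752801 -0.11103718192911201 [[ 0.00466654  0.98509343 -0.17195688  0.35168442]
 [-0.9998789   0.00714948  0.01382282 -0.00171302]
 [ 0.01484617  0.17187155  0.98500749  1.11265368]
 [ 0.          0.          0.          1.        ]]
engraver [(0.62, [382, 236, 83, 64])]
spare [(0.58, [196, 227, 88, 78])]
focus_screw [(0.89, [388, 228, 17, 23])]
gauge [(0.75, [383, 219, 22, 54])]
0.5 [ 0.17251647 -0.49581972  0.2499915 ] [-2.26398499e-05  9.86017804e-01  1.66640001e-01 -1.64702074e-06] 0.08514214229642617
```

```bash
python3 - <<'E'
import cv2
a=cv2.imread("pics/scene0.png");b=cv2.imread("pics/top0.png")
cv2.imwrite("pics/s.png",cv2.resize(a[50:310,180:400],None,fx=2.3,fy=2.3,interpolation=cv2.INTER_CUBIC))
cv2.imwrite("pics/t.png",cv2.resize(b[150:300,130:450],None,fx=2.5,fy=2.5,interpolation=cv2.INTER_CUBIC))
E
```

```text
(no output)
```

View pics/s.png

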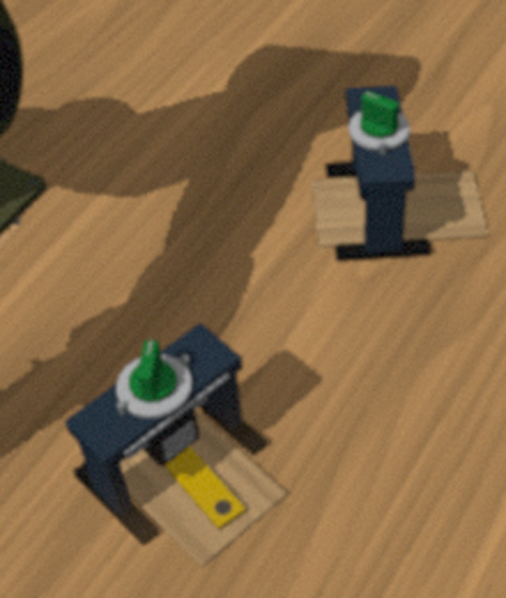

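View pics/t.png

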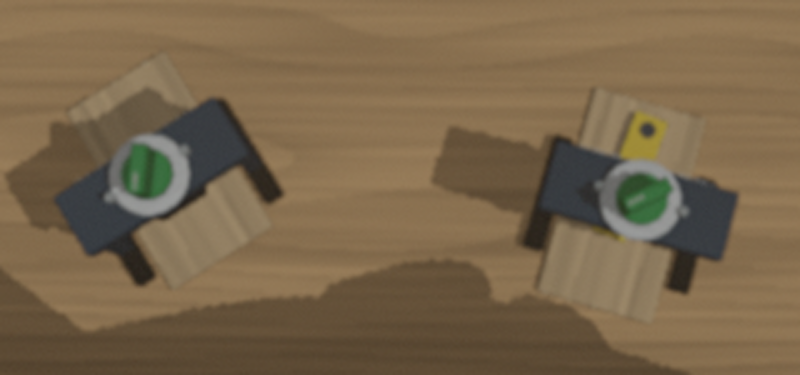

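The scene and top pictures agree. The blade, crop (645,130), is under the right-hand engraver (y<0). Its knob is at about crop (640,200), which is top-image (386,230), with the bar pointing up-right. Next I take a coarse fix, then hover with the wrist camera.

```bash
cat > h.py <<'E'
import numpy as np, cv2
from scipy.spatial.transform import Rotation as R
F=np.diag([1.,-1,-1])
def K(im): return np.array([[im["fx"],0,im["cx"]],[0,im["fy"],im["cy"]],[0,0,1.]]),np.array([im["k1"],0,0,0.])
def w(im,uv,z):
    k,d=K(im); p=cv2.undistortPoints(np.array(uv,float).reshape(-1,1,2),k,d)[:,0]
    T=np.array(im["T"]); v=(np.c_[p,np.ones(len(p))]@F)@T[:3,:3].T; c=T[:3,3]
    return c+v*((z-c[2])/v[:,2:])
def px(im,P):
    T=np.array(im["T"]); q=((np.array(P,float)-T[:3,3])@T[:3,:3])@F
    k,d=K(im); return cv2.projectPoints(q.reshape(-1,1,3),np.zeros(3),np.zeros(3),k,d)[0][:,0]
def down(yaw): # tool z down, tool x along world yaw
    q=(R.from_euler("z",yaw)*R.from_euler("x",np.pi)).as_quat(); return [q[3],q[0],q[1],q[2]]
E
python3 - <<'E'
from h import *; import pickle
from plant import r
d=pickle.load(open("im0.pkl","rb")); t=d["top"]
f=lambda a:np.array(a)/2.5+[130,150]-.3
print("ring",w(t,f([[640,200]]),.13)); 
c=w(t,f([[560,137],[738,195],[722,260],[545,210]]),.125); print(c, np.degrees(np.arctan2(*(c[0]-c[1])[[1,0]]))-90)
p=w(t,f([[640,200]]),.13)[0]
bar=-1.15
for yaw in (bar,bar+np.pi,bar-np.pi/2,bar+np.pi/2):
  for dz in (0,-1.0):
    for z in (.162,.33):
      print(yaw,dz,z,r.solve_ik([p[0],p[1],z],down(yaw+dz)))
print(R.from_quat(np.roll(r.get_obs()["ee_rot"],-1)).as_matrix().round(2), np.array(r.get_image("wrist")["T"]).round(3))
E
```

```text
ring [[ 0.45972598 -0.15243597  0.13      ]]
[[ 0.51297485 -0.08677092  0.125     ]
 [ 0.46478705 -0.2359344   0.125     ]
 [ 0.41051211 -0.22090121  0.125     ]
 [ 0.45155684 -0.07388333  0.125     ]] -17.90323775468049
-1.15 0 0.162 [-0.32017178  0.24849283 -0.39598818  0.92631531  0.         -2.31176443]
-1.15 0 0.33 [-0.32017178  0.1674324  -0.05204224  1.35132169  0.         -2.31176443]
-1.15 -1.0 0.162 [-0.32017178  0.24849283 -0.39598818  0.92631531  0.         -1.31176443]
-1.15 -1.0 0.33 [-0.32017178  0.1674324  -0.05204224  1.35132169  0.         -1.31176443]
1.9915926535897932 0 0.162 [-0.32017178  0.24849283 -0.39598818  0.92631531  0.          0.82982822]
1.9915926535897932 0 0.33 [-0.32017178  0.1674324  -0.05204224  1.35132169  0.          0.82982822]
1.9915926535897932 -1.0 0.162 [-0.32017178  0.24849283 -0.39598818  0.92631531  0.          1.82982822]
1.9915926535897932 -1.0 0.33 [-0.32017178  0.1674324  -0.05204224  1.35132169  0.          1.82982822]
-2.7207963267948965 0 0.162 [-0.32017178  0.24849283 -0.39598818  0.92631531  0.         -0.7409681 ]
-2.7207963267
[... 197 characters left out ...]
207963267948965 -1.0 0.33 [-0.32017178  0.1674324  -0.05204224  1.35132169  0.          0.2590319 ]
0.42079632679489665 0 0.162 [-0.32017178  0.24849283 -0.39598818  0.92631531  0.          2.40062455]
0.42079632679489665 0 0.33 [-0.32017178  0.1674324  -0.05204224  1.35132169  0.          2.40062455]
0.42079632679489665 -1.0 0.162 [-0.32017178  0.24849283 -0.39598818  0.92631531  0.         -2.88256076]
0.42079632679489665 -1.0 0.33 [-0.32017178  0.1674324  -0.05204224  1.35132169  0.         -2.88256076]
[[ 0.94  0.33 -0.  ]
 [ 0.33 -0.94  0.  ]
 [ 0.   -0.   -1.  ]] [[ 0.328  0.897  0.296  0.249]
 [-0.945  0.312  0.103 -0.47 ]
 [-0.    -0.314  0.95   0.374]
 [ 0.     0.     0.     1.   ]]
```

```bash
python3 - <<'E'
from h import *; import pickle
from plant import r
r.goto([.460,-.152,.30],down(-1.15+np.pi))
im=r.get_image("wrist"); pickle.dump(im,open("w1.pkl","wb"))
print(r.get_obs()["t"],[x for x in r.find_in("wrist","focus_screw")],r.find_in("wrist","engraver"))
cv2.imwrite("pics/w1.png",im["pixels"][:,:,::-1])
E
```

```text
2.25 [{'extent': [318.6, 198.5, 41.9, 48.4], 'conf': 0.71}] [{'extent': [322.9, 180.4, 129.6, 147.8], 'conf': 0.95}]
```

View pics/w1.png

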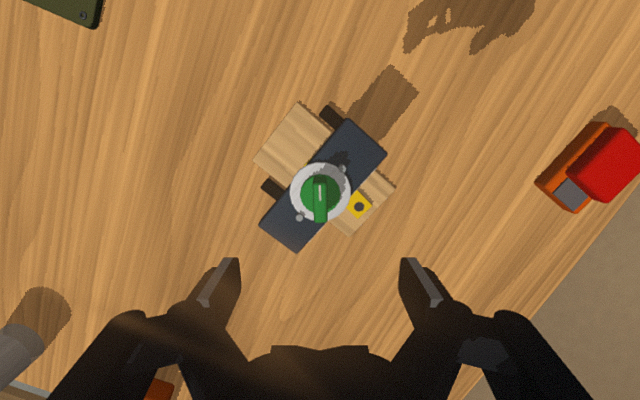

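The knob is at (320,195), the bar is nearly vertical in the image with its white mark at the top, and the blade is at (358,206). I fit the model and overlay it.

```bash
cat > fit.py <<'E'
from h import *; import pickle,sys
from scipy.optimize import minimize
def box(l,wd,z): return [[a*l/2,b*wd/2,z] for a,b in((1,1),(1,-1),(-1,-1),(-1,1))]
def circ(rad,z): a=np.linspace(0,2*np.pi,40); return np.c_[rad*np.cos(a),rad*np.sin(a),0*a+z]
def place(P,x,y,yaw): return R.from_euler("z",yaw).apply(np.array(P,float))+[x,y,0]
def beam_fit(im,p0):
    px_=im["pixels"].astype(int); r_,g,b=px_[...,0],px_[...,1],px_[...,2]
    blue=(b>r_+8)&(b>=g)&(b<130)&(b>35); u0=px(im,[[p0[0],p0[1],.12]])[0]
    yy,xx=np.mgrid[:400,:640]; near=np.hypot(xx-u0[0],yy-u0[1])<110
    blue=(blue&near); green=(g>r_+25)&(g>b+25)&near
    white=(px_.min(2)>120)&(px_.max(2)-px_.min(2)<45)&near
    m=(blue|green|white).astype(np.uint8)
    S=4
    def cost(p):
        img=np.zeros((1600,2560),np.uint8)
        for P in (box(.06,.16,.125),):
            q=px(im,place(P,*p)); cv2.fillPoly(img,[np.round((q+.5)*S*16-8).astype(np.int32)],255,shift=4)
        for P in (np.r_[circ(.034,.125),circ(.034,.130)],np.r_[circ(.022,.139),circ(.022,.13)]):
            q=px(im,place(P,*p)); h=cv2.convexHull(np.round((q+.5)*S*16-8).astype(np.int32)); cv2.fillPoly(img,[h],255,shift=4)
        a=cv2.resize(img,(640,400),interpolation=cv2.INTER_AREA)/255.
        return np.abs(a-m)[near].sum()
    best=minimize(cost,p0,method="Nelder-Mead",options=dict(initial_simplex=np.array(p0)+np.array([[0,0,0],[.008,0,0],[0,.008,0],[0,0,.12]])))
    gm=np.argwhere(green)[:,::-1].mean(0)
    return best.x,best.fun,m.sum(),w(im,[gm],.15)[0]
def overlay(im,p,bar,name,S=6,n=66):
    u0=px(im,[[p[0],p[1],.14]])[0].astype(int)-[n,n*3//4]
    a=cv2.resize(im["pixels"][u0[1]:u0[1]+n*3//2,u0[0]:u0[0]+2*n,::-1],None,fx=S,fy=S,interpolation=cv2.INTER_CUBIC)
    dr=lambda P,c,yw:cv2.polylines(a,[np.round((px(im,place(P,p[0],p[1],yw))-u0+.5)*S).astype(np.int32)],True,c,1)
    dr(box(.06,.16,.125),(255,0,255),p[2]);dr(circ(.034,.13),(0,0,255),0);dr(circ(.022,.139),(255,255,0),0);dr(box(.042,.014,.169),(0,255,255),bar)
    cv2.imwrite(name,a)
E
python3 - <<'E'
from fit import *
im=pickle.load(open("w1.pkl","rb"));t=pickle.load(open("im0.pkl","rb"))["top"]
for i in(im,t): print(beam_fit(i,[.460,-.152,-.30]))
p=beam_fit(im,[.460,-.152,-.30])[0]
overlay(im,p,-1.15,"pics/o1.png")
E
```

```text
(array([ 0.46148535, -0.15738469, -0.27465419]), np.float64(4100.101960784314), np.uint64(3490), array([ 0.4611608 , -0.15392762,  0.15      ]))
(array([ 0.46039515, -0.15410809, -0.27921071]), np.float64(1455.9686274509804), np.uint64(790), array([ 0.45911146, -0.15352306,  0.15      ]))
```

View pics/o1.png

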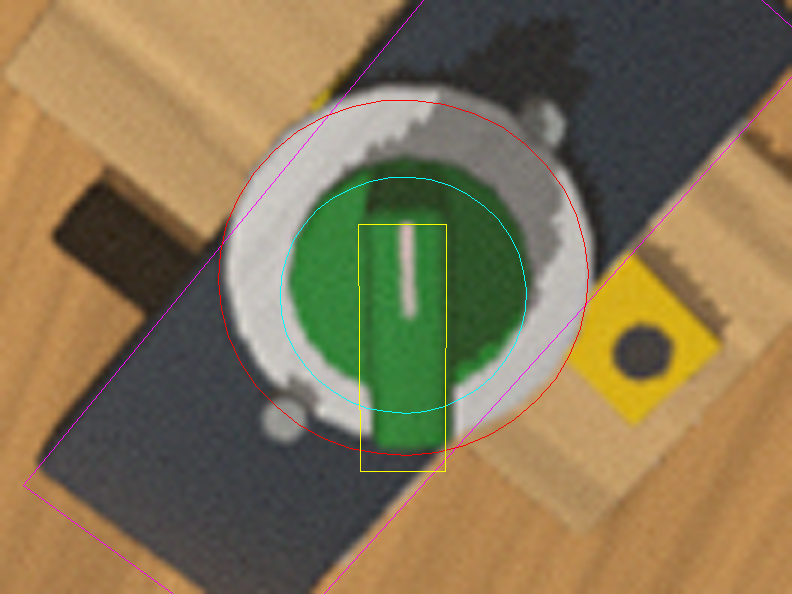

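```bash
cat > fit2.py <<'E'
from fit import *
def masks(im,p0,n=100):
    a=cv2.bilateralFilter(im["pixels"],5,30,3).astype(int); r_,g,b=a[...,0],a[...,1],a[...,2]
    u0=px(im,[[p0[0],p0[1],.125]])[0]; yy,xx=np.mgrid[:400,:640]; near=np.hypot(xx-u0[0],yy-u0[1])<n
    return a,r_,g,b,near
def poly(im,Ps,S=4):
    img=np.zeros((1600,2560),np.uint8)
    for q in Ps: cv2.fillPoly(img,[cv2.convexHull(np.round((q+.5)*S*16-8).astype(np.int32))],255,shift=4)
    return cv2.resize(img,(640,400),interpolation=cv2.INTER_AREA)/255.
def nm(c,p0,st): return minimize(c,p0,method="Nelder-Mead",options=dict(xatol=1e-5,fatol=.01,initial_simplex=np.array(p0)+np.r_[np.zeros((1,len(p0))),np.diag(st)]))
def beam(im,p0,n=100):
    a,r_,g,b,near=masks(im,p0,n); non=(b>=r_-2)&(g<r_+15); dark=a.max(2)<46
    dk=poly(im,[px(im,place(np.r_[circ(.042,.125),circ(.026,.17)],*p0))])>0
    wt=near&~dk&~dark
    c=lambda p:np.abs(poly(im,[px(im,place(box(.06,.16,.125),*p))])-non)[wt].sum()
    o=nm(c,p0,[.006,.006,.08]); return o.x,o.fun,non,wt
def bar(im,p0):  # p0: x,y,yaw; bright-green bar in edge image: maximise gradient along the outline
    gch=cv2.GaussianBlur(im["pixels"],(0,0),.8).astype(np.float32).sum(2)
    G=np.hypot(cv2.Sobel(gch,5,1,0),cv2.Sobel(gch,5,0,1)).astype(np.float32)
    s=np.linspace(-.017,.017,60)
    def c(p):
        P=np.r_[np.c_[s,0*s+.007,0*s+.169],np.c_[s,0*s-.007,0*s+.169],[[e*.021,t,.169] for e in(-1,1) for t in np.linspace(-.006,.006,20)]]
        q=px(im,place(P,*p)).astype(np.float32)
        return -cv2.remap(G,q[:,:1].copy(),q[:,1:].copy(),1).mean()
    return min((nm(c,[p0[0]+i*.0015,p0[1]+j*.0015,p0[2]+k],[.001,.001,.03]) for i in(-1,0,1) for j in(-1,0,1) for k in(-.05,0.05)),key=lambda o:o.fun)
E
python3 - <<'E'
from fit2 import *
im=pickle.load(open("w1.pkl","rb"));t=pickle.load(open("im0.pkl","rb"))["top"]
p,f,non,wt=beam(im,[.4605,-.1545,-.28]); print("wrist",p,f,wt.sum()); q=beam(t,[.4605,-.1545,-.28],60);print("top",q[0],q[1])
o=bar(im,[p[0],p[1],-1.15]); print(o.x,o.fun, "value",p[2]-o.x[2])
overlay(im,p,o.x[2],"pics/o2.png")
E
```

```text
wrist [ 0.46126157 -0.15551312 -0.27070988] 668.5725490196078 26913
top [ 0.45954482 -0.15201993 -0.27599502] 125.96470588235293
[ 0.46220547 -0.15720343 -1.09009589] -350.45220947265625 value 0.8193860181846377
```

View pics/o2.png

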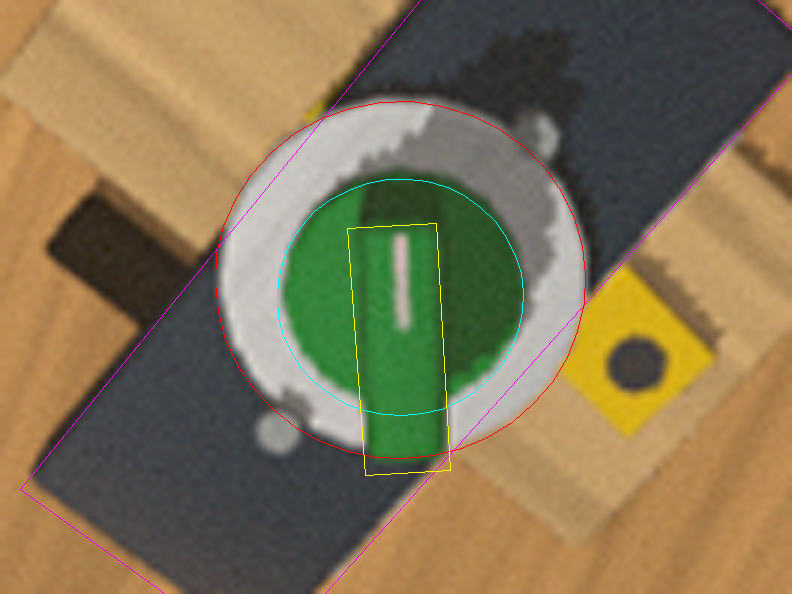

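The overlay puts the engraver yaw at about -0.273 and the bar yaw at about -1.12 (value ≈ 0.85). The knob axis is near (0.4603, -0.1535). Now I grasp it.

```bash
python3 - <<'E'
from h import *
from plant import r
def s(n):
    o=r.get_obs(); print(n,round(o["t"],2),o["eef_pos"].round(4),"w",round(o["gripper_width"],4),"g",round(float(np.max(o["grip_force"])),1),"F",np.round(o["ft_force"],1),"M",np.round(o["moment"],2))
r.goto([.4603,-.1535,.22],down(np.pi-1.12)); r.set_gripper(.05)
r.movel([.4603,-.1535,.162],velocity=.08); s("down")
r.set_gripper(.02,30); s("20mm")
r.set_gripper(.005,30); r.pause(.2); s("grip")
E
```

```text
down 4.08 [ 0.4607 -0.1536  0.1623] w 0.0501 g 0.0 F [ 0.  -0.6  0.6] M [-0.01  0.05 -0.13]
20mm 4.48 [ 0.4604 -0.1536  0.1622] w 0.0198 g 0.0 F [-0.8 -0.7  0.1] M [-0.02  0.    0.03]
grip 4.9 [ 0.4605 -0.1535  0.1623] w 0.0133 g 32.7 F [ 0.3 -0.3  2.9] M [ 0.21  0.06 -0.09]
```

```bash
python3 - <<'E'
from h import *
from plant import r
P=[.4603,-.1535,.162]
for b in (-1.4,-1.7,-1.95,-.273-1.80):
    r.goto(P,down(np.pi+b)); r.pause(.1); o=r.get_obs()
    x=R.from_quat(np.roll(o["ee_rot"],-1)).as_matrix()[:,0]
    print(b,"act",np.arctan2(x[1],x[0])-np.pi,round(o["t"],2),"w",round(o["gripper_width"],4),"F",np.round(o["ft_force"],1),"M",np.round(o["moment"],2),o["eef_pos"].round(4))
E
```

```text
-1.4 act -1.3976043933094753 5.38 w 0.0134 F [1.3 1.7 3.6] M [ 0.37 -0.19 -0.09] [ 0.4608 -0.1534  0.1623]
-1.7 act -1.697199219153345 5.87 w 0.0136 F [3.8 1.8 3.2] M [ 0.59 -0.71 -0.06] [ 0.4611 -0.1534  0.1622]
-1.95 act -1.9474202263707037 6.32 w 0.0134 F [3.8 3.  1.7] M [ 0.6  -0.88 -0.1 ] [ 0.4613 -0.1534  0.1623]
-2.073 act -2.0703753779340905 6.67 w 0.0137 F [4.2 3.2 2.6] M [ 0.56 -0.89 -0.17] [ 0.4615 -0.1535  0.1623]
```

```bash
python3 - <<'E'
from fit2 import *
from plant import r
r.set_gripper(.05); r.movel([.4603,-.1535,.24],velocity=.12); r.goto([.4603,-.1535,.30],down(np.pi-2.073)); r.set_gripper(.085)
im=r.get_image("wrist"); pickle.dump(im,open("w2.pkl","wb")); t=r.get_image("top"); pickle.dump(t,open("t2.pkl","wb"))
print(r.get_obs()["t"])
p,f,_,_=beam(im,[.4605,-.1545,-.273]); print(p,f,"top",beam(t,[.4605,-.1545,-.273],60)[:2])
o=bar(im,[.4605,-.1545,-2.073]); print(o.x)
overlay(im,p,-2.073,"pics/o3.png")
E
```

```text
8.8
[ 0.46142087 -0.15572214 -0.28732626] 421.1058823529412 top (array([ 0.46113746, -0.15040417, -0.27612639]), np.float64(405.26666666666665))
[ 0.45978597 -0.15618098 -1.99989089]
```

View pics/o3.png

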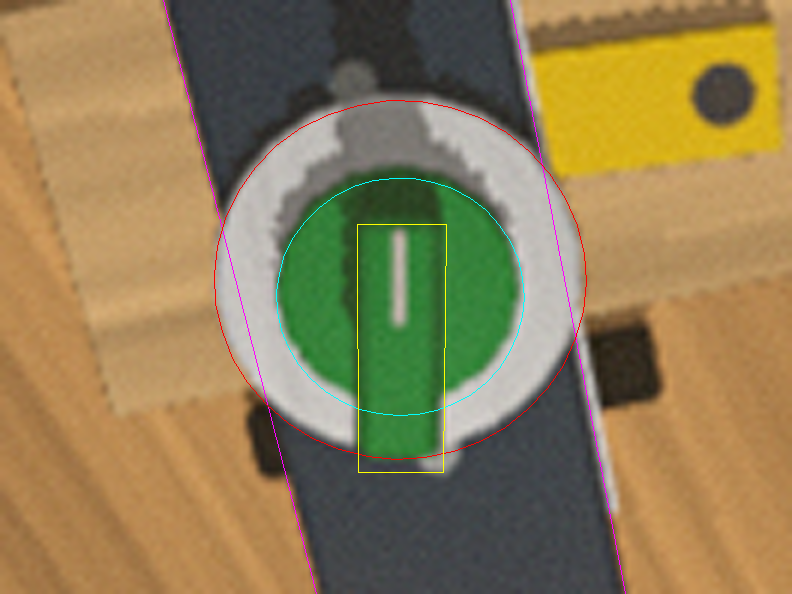

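The bar is vertical in the view (mark at (399,280)), matching yaw -2.073. Three beam fits give an engraver yaw of -0.278±0.008, so the setting is about 1.79, in the middle of the window. The blade lies in place and the gripper is clear, so I hand in.

```bash
python3 - <<'E'
from plant import r
print(r.close_job(), r.get_obs()["t"])
E
```

```text
the job is handed in; nothing more can be done
the job is handed in; nothing more can be done
```

I turned the focus knob clockwise to about 1.79 rad (target 1.75–1.85, estimated from the camera pictures), let go of it and handed the job in at about 9 s; the blade showed no sign of having moved and the arm stayed away from the other engraver.

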